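Brace a square medicine jar and take off its tight cap

ROBOT

A 6-joint arm with a two-finger parallel gripper is mounted at the origin on the work surface. World frame = base frame: x ahead of the robot, y to its left, z up, the work surface at z = 0. Lengths are in m, angles in rad, forces in N, time in s.
With the tool pointing down it reaches from about 0.35 to 0.975 m from the base axis. Payload 4.9 kg.
Tool frame: the origin (TCP) lies at the very end of the fingers, on their centre line; the grasp point (between the pads) lies 19 mm behind it; z points along the fingers, x is the direction in which the jaws open and shut, and the axes are right-handed (so a half turn about z gives the same grasp; the last joint's range is limited). The gripper opens to 85 mm and grips with 20 to 120 N. Pads are 22 mm wide; open, the fingers measure 114 mm over their backs; the gripper's body (76 mm by 85 mm) begins 54 mm behind the grasp point. The pads swing forward as they close: fully open they stand 13 mm farther back than shut.
Start: joints at [-1.409, 0.053, 1.613, -0, 1.476, -0.119], TCP at [0.173, -0.601, 0.21] pointing down, gripper open.
Joint ranges: [-3.01, 3.01], [-1.01, 2.22], [0.06, 2.58], [-1.02, 4.17], [0.09, 2.62], [-3.14, 3.14]. Speed limits (rad/s): [2.57, 2.57, 3.14, 3.14, 3.14, 3.14].

INTERFACE

Orientations are given as a unit quaternion [w, x, y, z].
In Python, from plant import manip, imaging gives the robot as it stands.
- The arm moves only by the shell command python3 -m pendant 'ROWS'. ROWS is JSON, a list that holds one entry, the list of rows, each a list of 7 numbers: the turn, a rotation vector about the world's x, y, z in units of pi rad (1.0 is pi rad), then the shift along the world's x, y, z in units of 250 mm (1.0 is 250 mm), then the opening, from 0 (shut) to 1 (fully open). In form: [[[ax, ay, az, tx, ty, tz, claw], ...]]. A call has 1 to 20 rows; each row shifts and turns the commanded pose from where the row before left it; what a row does not reach is not made up. A row lasts 1/8 s, in which the tool goes at most 62.5 mm and 10.7 degrees, less where a joint would pass 70% of its speed; a pose out of reach is approached as far as the arm can. A call with a number of a shift or a turn outside -1 to 1 is refused whole. A call with a gripper value outside its range is refused whole. The fingers move at their own pace and stop on an object; the grip force is fixed at half the most. Time passes only in rows, so rows that do not move let the fingers close. It gives the time, the measured TCP pose, the force and the opening at its end, in the units of the state.
- manip.state(): the state, without advancing time (a new reading comes with each control period).
- imaging.grab_frame(name): name is "scene" or "side" or "wrist"; returns a dict with "frame" (480x640x3 uint8, blue, green, red), "mtx" (3x3 intrinsics, pixels), "world_to_cam" (4x4, takes a point from world to camera coordinates). Camera axes: x right, y down, z forward; pixel columns grow to the right and rows downward; lengths in m; the calibration is good to about 2 mm. A picture is of the moment at which its call begins. There is no depth.
- manip.job_done(): hands the job in, once; it reports no verdict.
The state is a dict: "time": time; "joint_pos": joint angles; "joint_vel": joint speeds; "joint_efforts": joint torques, N m; "tool_pos": TCP position; "tool_rot": TCP orientation; "contact_force": force on the tool from outside, world axes, zero at the start; "ft_torque": the same for the moment, N m; "gripper_width": opening from 0.0 (shut) to 1.0 (fully open).
Only numpy, scipy, OpenCV 4.12 (cv2) and the standard library are available. Lean on these libraries where they do the work, as an engineer would, in place of code of your own. Each camera call takes 0.05 s, during which the arm holds its last target. There are 200 camera calls.

TASK

Pick up the square glass jar and set it fully home, upright, in the square pocket of the jar brace that is screwed to the counter. With the brace keeping the jar from turning, unscrew its tight cap anticlockwise until the threads let go (about a fifth of a turn), then lift the cap straight off while the jar stays home in the brace. Finish while still holding the cap in the gripper, level and centred about 2 cm above the open mouth, and leave everything else on the counter where it stands.

Things in the scene. Friction and masses are not known exactly. Their poses are not given: they have to be found in the camera images.
- jar: The jar to open: amber glass, the only square one, about 0.42 kg. Body 62 x 62 mm (corners cut off), 76 mm tall, then a shoulder to 81 mm and a round neck 41 mm in diameter up to the rim at 102 mm; 106.5 mm tall with its cap. Origin: centre of its underside; x and y square to its sides (it looks the same each quarter turn), z up. It stands free on the counter; its tight cap can lift it.
- cap: The jar's smooth round metal cap, 54 mm in diameter, 20 mm tall, 70 g, tight on the jar at the start. Origin: centre of its lower edge, 86.5 mm above the jar's underside while shut; z up; x along the jar's x while tight. Unscrews anticlockwise seen from above; turning it takes 0.3 to 0.8 N m, and an unbraced jar turns along. How its thread behaves: see the point cap_top.
- cap_top (a point): Centre of the cap's top face, 20 mm above its origin. Three lugs in the cap's lower edge sit under three short ramps on the neck, and a sprung seal in the cap presses them up with 13 N. Turning needs no lifting along (it rises about 1 mm). The lugs let go after about 55 degrees and are clear until about 95 degrees of turn relative to the jar; 75 is best. Then the cap lifts straight off.
- jar_mouth (a point): Centre of the jar's open mouth, at the level of the neck's rim, 102 mm above the jar's underside; fixed to the jar. The cap's lower edge is 15.5 mm below it while the cap is on.
- brace: Jar brace: white plastic block 94 x 94 mm on a steel plate 136 x 112 mm (long along x), screwed to the counter; its top is 34 mm above the counter. A square pocket 66 x 66 mm (2 mm of room round the jar), 24 mm deep, with a 5 mm 45-degree lead-in. Origin: centre of its underside; x and y square to the pocket. The jar fits at any quarter turn, with about 4 degrees of play either way.
- brace_seat (a point): Centre of the pocket's floor, 10 mm above the counter, where the centre of the jar's underside goes; axes as the brace's.
- round_jar: Bystander: round amber glass jar with a paper label and a metal cap, 68 mm in diameter, 115 mm tall. Origin: centre of its underside.
- canister: Bystander: white porcelain canister with a knobbed lid, 72 mm in diameter, 125 mm tall. Origin: centre of its underside.
- mortar: Bystander: brass mortar 108 mm in diameter, 75 mm tall, with its pestle leaning in it to 140 mm. Origin: centre of its underside.
- spoon: Bystander: steel spoon, 190 mm long, lying flat to the left of the brace. Origin: its underside.
- carton: Bystander: small cardboard carton, 75 x 115 x 45 mm. Origin: centre of its underside.
There are look-alikes about, which are no part of the job. What is shaped like the jar but purple or turquoise is not meant. There is more than one size of the cap; the job needs the smaller.

How it is judged:
By the outcome, as a careful person would: the job done as asked, in the order asked, and still so for the second after the job is handed in, while the arm keeps its last pose, push and grip.
It also fails if it takes over 45 s, if anything falls off the work surface, if the arm or the gripper's body presses on something with over 40 N, if the wrist force passes 120 N, or if a joint passes its speed limit or range.

## Working session

There is one attempt and no reset: what is moved stays moved. The work goes in short steps, Python scripts to look and compute and a shell command to move; the robot and the scene stay as the last step left them, time stands still between calls to the robot, and variables do not carry over. Pictures are saved under pics/ and viewed, about 8 in all and at most 12, crops included, and the job is handed in when it is done.

```bash
mkdir -p pics; ls
python3 - <<'E'
from plant import manip, imaging
import cv2,numpy as np
print(manip.state())
for n in ["scene","side","wrist"]:
    d=imaging.grab_frame(n); cv2.imwrite(f"pics/{n}0.png",d["frame"]); np.savez(f"pics/{n}0.npz",**d)
    print(n,d["mtx"].tolist(),np.round(d["world_to_cam"],4).tolist())
E
```

```text
pics
{'time': 0.0, 'joint_pos': array([-1.40904959e+00,  5.33570689e-02,  1.61428475e+00,  4.67173284e-05,
        1.47598382e+00, -1.19006903e-01]), 'joint_vel': array([1.72547803e-03, 4.72716443e-04, 1.11685838e-03, 1.30074269e-03,
       1.41344730e-04, 7.81853267e-05]), 'joint_efforts': array([ 7.81896506e-04, -3.93678296e+01, -3.70175064e+01, -3.86977251e-05,
        6.99349330e-03,  3.57661687e-07]), 'tool_pos': array([ 0.17307829, -0.59987432,  0.20866845]), 'tool_rot': array([-7.20032814e-04,  7.99085178e-01, -6.01216970e-01, -7.17875384e-04]), 'contact_force': array([ 0.05422432,  0.03091712, -0.07749646]), 'ft_torque': array([ 0.02011434, -0.00895874, -0.02240174]), 'gripper_width': 1.004299913088529}
scene [[599.712826554162, 0.0, 313.4952166663017], [0.0, 599.712826554162, 240.1273546074512], [0.0, 0.0, 1.0]] [[-0.3315, 0.9435, -0.0015, 0.2155], [0.8063, 0.2825, -0.5196, -0.4068], [-0.4898, -0.1734, -0.8544, 1.6631], [0.0, 0.0, 0.0, 1.0]]
side [[448.79831499324564, 0.0, 319.32161390595274], [0.0, 448.79831499324564, 237.28807237652828], [0.0, 0.0, 1.0]] [[-0.9538, -0.2994, -0.0236, 0.5673], [-0.1348, 0.497, -0.8572, 0.1673], [0.2684, -0.8145, -0.5144, 0.7398], [0.0, 0.0, 0.0, 1.0]]
wrist [[392.4699345918851, 0.0, 321.2039677612646], [0.0, 392.4699345918851, 232.3671579142157], [0.0, 0.0, 1.0]] [[0.2772, -0.9608, -0.0031, -0.6225], [-0.9136, -0.2646, 0.3088, -0.0406], [-0.2975, -0.0828, -0.9511, 0.3814], [0.0, 0.0, 0.0, 1.0]]
```

View pics/scene0.png

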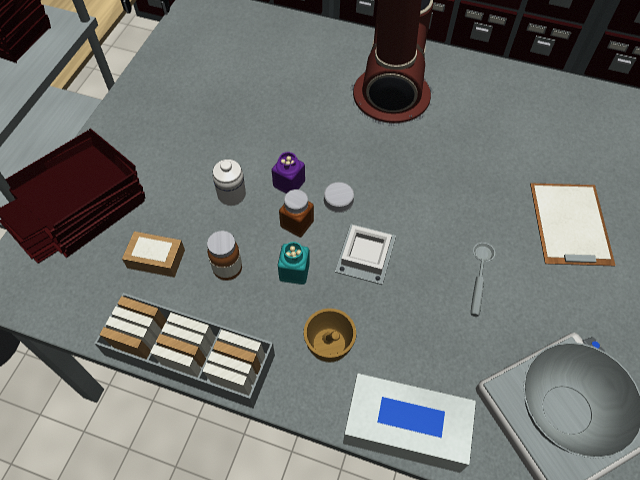

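View pics/side0.png

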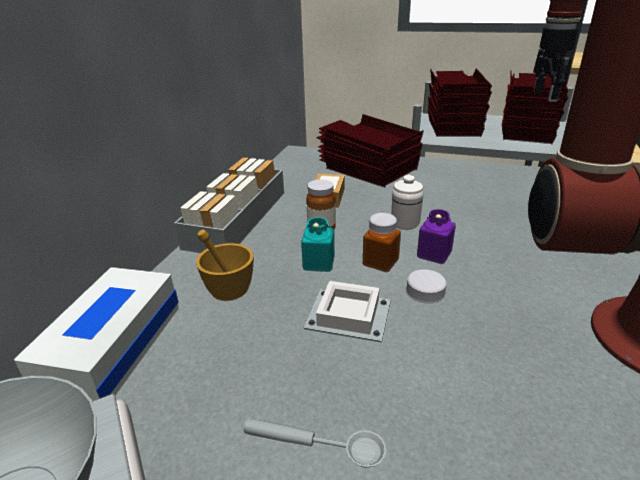

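Scene: the amber jar is at about (296,212) with its cap at (296,199). The brace pocket is at (367,246), and the loose larger cap is at (339,196). Next I'll measure them.

```bash
cat > h.py <<'E'
import numpy as np,cv2
from plant import manip, imaging
def cast(d,uv,z):
    uv=np.atleast_2d(np.float64(uv)); M=d["world_to_cam"];R=M[:3,:3];c=-R.T@M[:3,3]
    r=np.c_[uv,np.ones(len(uv))]@np.linalg.inv(d["mtx"]).T@R
    return (c+r*((z-c[2])/r[:,2])[:,None])[:,:2]
def big(mask,near=None):
    mask=cv2.morphologyEx(mask.astype(np.uint8),cv2.MORPH_OPEN,np.ones((2,2)))
    cs=[c for c in cv2.findContours(mask,cv2.RETR_EXTERNAL,cv2.CHAIN_APPROX_NONE)[0] if cv2.contourArea(c)>30]
    if near is not None: cs=[c for c in cs if cv2.pointPolygonTest(c,near,True)>-3]
    return max(cs,key=cv2.contourArea)
E
python3 - <<'E'
from h import *
for n,capc,fl,others in [("scene",(296,198),(367,246),{"purple":(289,190),"turq":(294,280),"rjar":(225,275),"can":(230,200),"lcap":(339,204)}),("side",(383,221),(350,300),{})]:
    d=dict(np.load(f"pics/{n}0.npz")); f=d["frame"]
    hsv=cv2.cvtColor(f,cv2.COLOR_BGR2HSV)
    print(n,"cap hsv",hsv[capc[1],capc[0]],"brace",hsv[fl[1],fl[0]])
    m=(hsv[...,1]<45)&(hsv[...,2]>125)
    c=big(m,capc); e=cv2.minEnclosingCircle(c); x=cv2.boundingRect(c)
    print("cap box",x,"->",cast(d,[x[0]+x[2]/2,x[1]+x[3]/2],.1))
    m=(hsv[...,1]<30)&(hsv[...,2]>180)
    try:
        c=big(m,None if 0 else (fl[0],fl[1])); x=cv2.boundingRect(c);print("brace",x,cast(d,[x[0]+x[2]/2,x[1]+x[3]/2],.02))
    except Exception as ex: print(ex)
    for k,v in others.items(): print(k,cast(d,v,0))
    print("brace hand",cast(d,fl,.01))
E
```

```text
scene cap hsv [114   7 185] brace [ 25   7 216]
cap box (240, 170, 232, 117) -> [[0.51882105 0.05282382]]
brace (343, 226, 49, 44) [[0.51078851 0.08299201]]
purple [[ 0.40287467 -0.15139797]]
turq [[ 0.63498616 -0.05214649]]
rjar [[ 0.67501939 -0.20514621]]
can [[ 0.4793134  -0.27782849]]
lcap [[ 0.40199255 -0.020863  ]]
brace hand [[0.50007977 0.07935677]]
side cap hsv [128   9 219] brace [ 23   4 238]
cap box (0, 0, 640, 480) -> [[0.58908492 0.0059672 ]]
brace (314, 282, 66, 41) [[0.51856679 0.07477828]]
brace hand [[0.51800356 0.0543956 ]]
```

Run:
```python
from h import *
s=dict(np.load("pics/scene0.npz")); d=dict(np.load("pics/side0.npz"))
print("cap top",cast(s,[296,196],.1065),cast(d,[383,220],.1065))
print("jar-ish body top c",cast(s,[296,212],.05),cast(d,[381,249],.04))
print("brace top c",cast(s,[368,245],.034),cast(d,[348,300],.034))
w=imaging.grab_frame("wrist")
st=manip.state()
print(st["tool_pos"])
```

```text
cap top [[ 0.48468342 -0.09970045]] [[ 0.48798021 -0.08936787]]
jar-ish body top c [[ 0.49020307 -0.09925485]] [[ 0.4883155  -0.08673654]]
brace top c [[0.51105909 0.08316152]] [[0.5144355  0.08424611]]
[ 0.17313807 -0.60007964  0.2090875 ]
```

```bash
python3 -m pendant '[[[0,0,0,0.08,0.15,0.05,1],[0,0,0,0.1,0.18,0.05,1],[0,0,0,0.11,0.2,0.04,1],[0,0,0,0.11,0.2,0.02,1],[0,0,0,0.11,0.2,0,1],[0,0,0,0.11,0.2,0,1],[0,0,0,0.11,0.2,0,1],[0,0,0,0.11,0.2,0,1],[0,0,0,0.11,0.2,0,1],[0,0,0,0.11,0.2,0,1],[0,0,0,0.11,0.2,0,1],[0,0,0,0.086,0.11,0,1],[0,0,0,0,0,0,1]]]'
python3 - <<'E'
from h import *
d=imaging.grab_frame("wrist"); cv2.imwrite("pics/w1.png",d["frame"]); np.savez("pics/w1.npz",**d)
print(manip.state()["joint_pos"])
E
```

```text
time: 1.82
tool_pos: [0.4877, -0.0388, 0.2495]
tool_rot: [0.0, 0.8, -0.6, -0.0]
contact_force: [-0.2, 0.1, -0.3]
gripper_width: 1.002
[-2.33813627e-01 -3.01524857e-01  1.87069496e+00 -4.68575321e-04
  1.57340216e+00  1.05409662e+00]
```

View pics/w1.png

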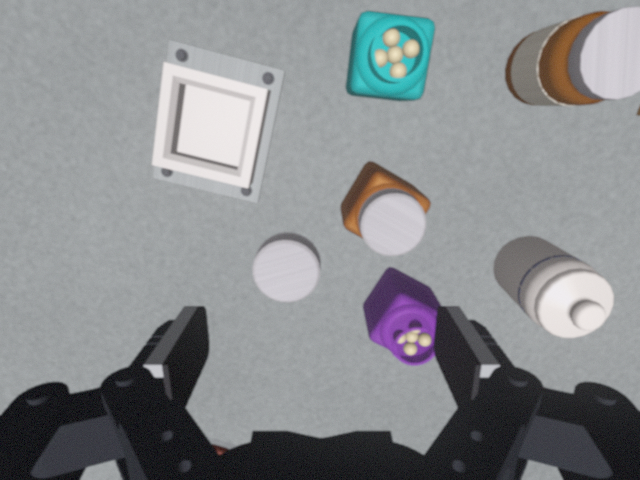

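The cap is centred near (392,223). The brace block's outer corners are near (164,63), (270,87), (252,188) and (152,165). I'll enlarge the jar and brace to get their yaws.

Run:
```python
from h import *
d=dict(np.load("pics/w1.npz")); f=d["frame"]; hsv=cv2.cvtColor(f,cv2.COLOR_BGR2HSV)
g=cv2.cvtColor(f,cv2.COLOR_BGR2GRAY)
m=(hsv[...,1]<40)&(hsv[...,2]>165)
c=big(m[:, :],(392,223)); print("cap area",cv2.contourArea(c)); e=cv2.fitEllipse(cv2.convexHull(c)); print("cap",e,cast(d,e[0],.1065))
m=(hsv[...,1]<25)&(hsv[...,2]>195)
c=big(m,(210,125)); r=cv2.minAreaRect(c); print("brace px",r); 
ap=cv2.approxPolyDP(cv2.convexHull(c),8,True)[:,0]; print(ap.tolist())
P=cast(d,ap,.034); print(P.round(4).tolist(), P.mean(0), np.degrees(np.arctan2(*(np.roll(P,-1,0)-P).T[::-1])))
m=(hsv[...,0]>3)&(hsv[...,0]<22)&(hsv[...,1]>110); c=big(m,(371,185)); print(cv2.approxPolyDP(c,3,True)[:,0].tolist())
A=cv2.resize(f[145:265,320:450],None,fx=4,fy=4,interpolation=cv2.INTER_CUBIC);
cv2.imwrite("pics/c1.png",A)
```

```text
cap area 3843.5
cap ((379.89459228515625, 238.74588012695312), (68.6920166015625, 109.86671447753906), 51.53828811645508) [[ 0.47554891 -0.09141174]]
brace px ((206.46144104003906, 125.77930450439453), (107.17539978027344, 108.34961700439453), 11.129189491271973)
[[165, 63], [267, 89], [248, 188], [153, 165]]
[[0.558, 0.1289], [0.5623, 0.0362], [0.4683, 0.0322], [0.4644, 0.1253]] [0.51324645 0.08064742] [ -87.29275039 -177.56146809   92.35031006    2.22260645]
[[429, 202], [388, 175], [376, 172], [350, 208], [345, 225], [360, 235], [361, 206], [382, 189], [407, 191], [426, 211]]
```

View pics/c1.png

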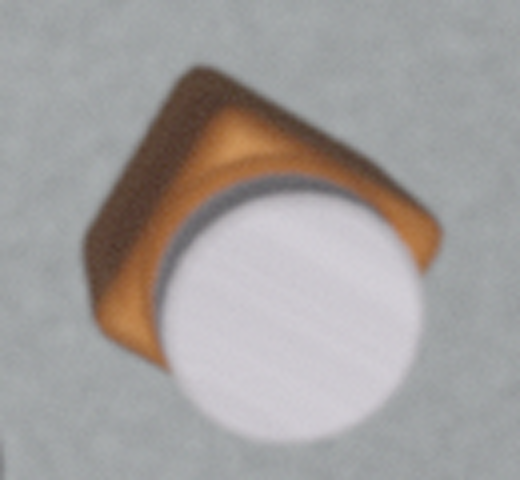

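Run:
```python
from h import *
d=dict(np.load("pics/w1.npz"))
p=lambda L:np.float64(L)/4+[320,145]
print("cap",cast(d,p([291.5,316]),.1065))
for L,z in [([[186,72],[88,230]],0),([[216,72],[370,160]],0),([[375,165],[432,212]],.076)]:
    P=cast(d,p(L),z); v=P[1]-P[0]; print(P.round(4).tolist(),np.degrees(np.arctan2(v[1],v[0]))%90)
```

```text
cap [[ 0.49061414 -0.09744952]]
[[0.5207, -0.0769], [0.4728, -0.0648]] 75.86974577741805
[[0.5229, -0.0844], [0.5123, -0.1313]] 77.28440214328462
[[0.521, -0.1115], [0.5146, -0.1272]] 68.10524855208708
```

```bash
python3 -m pendant '[[[0,0,0,0.004,-0.08,-0.1,1],[0,0,0,0.004,-0.08,-0.13,1],[0,0,0,0.004,-0.074,-0.13,1],[0,0,0,0,0,0,1]]]'
python3 - <<'E'
from h import *
d=imaging.grab_frame("wrist"); cv2.imwrite("pics/w2.png",d["frame"]); np.savez("pics/w2.npz",**d)
M=d["world_to_cam"]; q=M@[.4906,-.0974,.1065,1]; q=d["mtx"]@q[:3]; print("pred",q[:2]/q[2])
E
```

```text
time: 2.38
tool_pos: [0.4875, -0.1001, 0.1568]
tool_rot: [0.001, 0.798, -0.603, -0.003]
contact_force: [-0.1, 0.8, 0.1]
gripper_width: 0.997
pred [320.77986023 241.12805696]
```

View pics/w2.png

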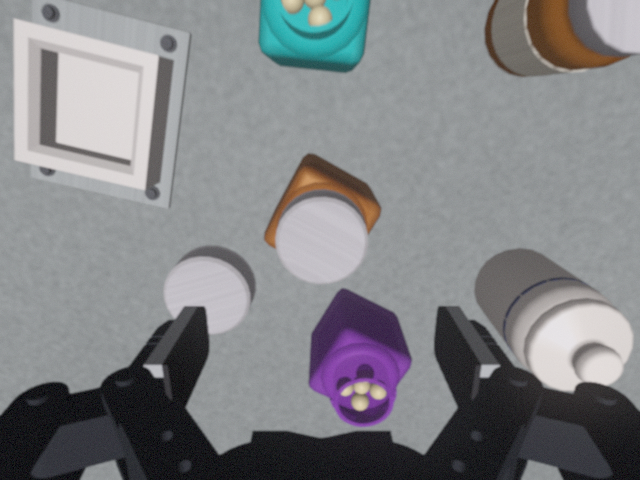

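Run:
```python
from h import *
d=dict(np.load("pics/w2.npz")); t=cast(d,[322,239.5],.1065)[0]; s=manip.state()
print(t,s["tool_pos"],(np.r_[t,.082]-s["tool_pos"])/.25)
```

```text
[ 0.49175659 -0.09780564] [ 0.48889028 -0.0998116   0.15901094] [ 0.01146522  0.00802384 -0.30804375]
```

```bash
python3 -m pendant '[[[0,0,0,0.01,0.008,-0.1,1],[0,0,0,0,0,-0.12,1],[0,0,0,0,0,-0.088,1],[0,0,0,0,0,0,1],[0,0,0,0,0,0,0],[0,0,0,0,0,0,0],[0,0,0,0,0,0,0],[0,0,0,0,0,0,0],[0,0,0,0,0,0,0],[0,0,0,0,0,0,0]]]'; python3 -m pendant '[[[0,0,0,0,0,0,0],[0,0,0,0,0,0,0]]]'
```

```text
time: 3.68
tool_pos: [0.4944, -0.0973, 0.0853]
tool_rot: [-0.001, 0.799, -0.601, 0.002]
contact_force: [0.2, 0.9, 4.7]
gripper_width: 0.003
time: 3.92
tool_pos: [0.4944, -0.0973, 0.0853]
tool_rot: [-0.001, 0.799, -0.601, 0.002]
contact_force: [0.4, 0.9, 6.2]
gripper_width: 0.0
```

The gripper closed to zero, so the grasp may have missed. I'll look before moving.

Run:
```python
from h import *
d=imaging.grab_frame("side"); e=imaging.grab_frame("wrist")
A=cv2.resize(d["frame"][130:290,300:500],(500,400),interpolation=cv2.INTER_CUBIC)
B=cv2.resize(e["frame"],(300,400)) 
cv2.imwrite("pics/c3.png",np.hstack([A,B])); np.savez("pics/w3.npz",**e)
```

```text
(no output)
```

View pics/c3.png

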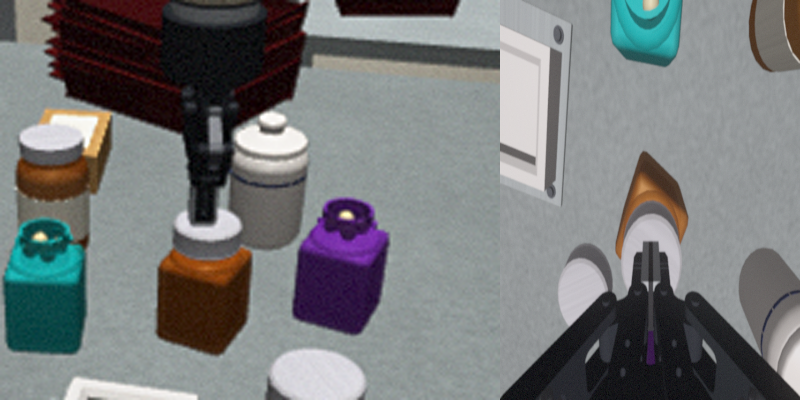

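Run:
```python
from h import *
for n in ("w2","w3"):
    e=dict(np.load(f"pics/{n}.npz")); M=e["world_to_cam"]; print("cam",-M[:3,:3].T@M[:3,3])
e=dict(np.load("pics/w3.npz")); M=e["world_to_cam"]
s=manip.state(); print(s["tool_pos"],s["contact_force"],s["ft_torque"],s["gripper_width"])
for z in (.0853,.095,.107,.12):
    q=e["mtx"]@(M@[.4944,-.0973,z,1])[:3]; print("tcp",z,q[:2]/q[2])
for p in ([.4915,-.0978,.1065],[.4915+.027,-.0978,.1065],[.4915-.027,-.0978,.1065]):
    q=e["mtx"]@(M@(p+[1]))[:3]; print(q[:2]/q[2])
cv2.imwrite("pics/c4.png",cv2.resize(e["frame"][160:460,170:470],(600,600),interpolation=cv2.INTER_CUBIC))
```

```text
cam [ 0.56433486 -0.07775492  0.32091231]
cam [ 0.56956977 -0.07426525  0.25019935]
[ 0.49442013 -0.0973201   0.08535822] [-0.11537508  0.49375625  6.84799571] [ 0.11519867  0.07192292 -0.02114559] 0.0012266928769267694
tcp 0.0853 [323.82359179 285.36023703]
tcp 0.095 [323.97610202 294.98222572]
tcp 0.107 [324.18908169 308.41927805]
tcp 0.12 [324.45691965 325.3173823 ]
[323.3782793  314.16211959]
[342.58661307 255.35015179]
[305.96446044 367.47965176]
```

View pics/c4.png

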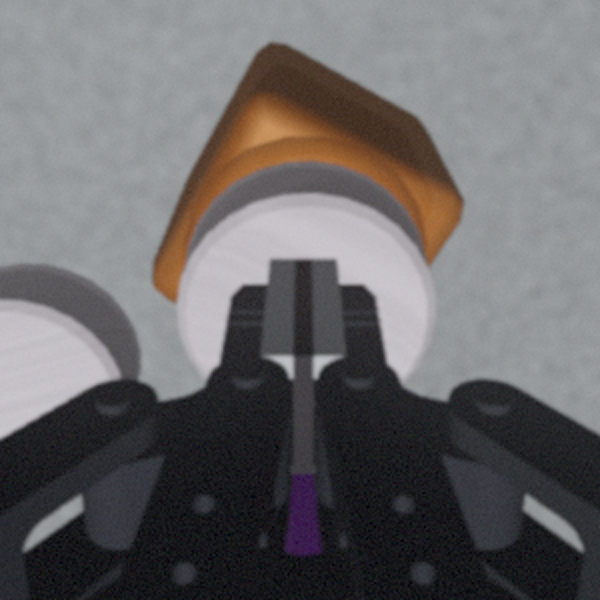

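The fingertips sit on top of the cap. Two checks agree: contact at a reported z of 0.085 against a cap top at 0.1065, and the open tips in the wrist view, 128 mm below the camera where the TCP would be 165 mm below. So the real fingertips end about 21–23 mm behind the reported TCP when shut, and I need to go that much lower. I'll lift, open and retry.

```bash
python3 -m pendant '[[[0,0,0,0,0,0.08,0],[0,0,0,0,0,0.1,1],[0,0,0,0,0,0,1],[0,0,0,0,0,0,1],[0,0,0,0,0,0,1],[0,0,0,0,0,0,1],[0,0,0,0,0,0,1]]]'
python3 - <<'E'
from h import *
d=imaging.grab_frame("wrist"); np.savez("pics/w4.npz",**d); s=manip.state(); print(s["tool_pos"],s["gripper_width"],s["contact_force"])
hsv=cv2.cvtColor(d["frame"],cv2.COLOR_BGR2HSV); m=((hsv[...,1]<30)&(hsv[...,2]>170)).astype(np.uint8)
q=d["mtx"]@(d["world_to_cam"]@[.4917,-.0978,.1065,1])[:3]; u,v=q[:2]/q[2]; print("pred",u,v)
c=big(m,(float(u),float(v))); print(cv2.boundingRect(c),cv2.contourArea(c)); x=cv2.boundingRect(c); print(cast(d,[x[0]+x[2]/2,x[1]+x[3]/2],.1065))
E
```

```text
time: 4.9
tool_pos: [0.4924, -0.0969, 0.1274]
tool_rot: [0.0, 0.799, -0.601, -0.0]
contact_force: [0.1, 0.2, 0.0]
gripper_width: 1.004
[ 0.49252423 -0.09693717  0.12754363] 0.9986907920914729 [-0.86554126  0.42050946  1.07100923]
pred 324.95052947230147 269.2214938586532
(274, 225, 103, 94) 7468.5
[[ 0.49029199 -0.09850473]]
```

```bash
python3 -m pendant '[[[0,0,0,-0.004,-0.004,-0.1,1],[0,0,0,0,0,-0.1,1],[0,0,0,0,0,-0.078,1],[0,0,0,0,0,0,1]]]'; python3 -m pendant '[[[0,0,0,0,0,0,0],[0,0,0,0,0,0,0],[0,0,0,0,0,0,0],[0,0,0,0,0,0,0],[0,0,0,0,0,0,0],[0,0,0,0,0,0,0]]]'
```

```text
time: 5.45
tool_pos: [0.4902, -0.0975, 0.0566]
tool_rot: [0.001, 0.799, -0.601, -0.002]
contact_force: [-0.7, -0.3, 0.8]
gripper_width: 0.996
time: 6.2
tool_pos: [0.4927, -0.0985, 0.0601]
tool_rot: [-0.0, 0.799, -0.601, 0.001]
contact_force: [-0.8, -0.2, 6.0]
gripper_width: 0.613
```

```bash
python3 -m pendant '[[[0,0,0,0,0,0.06,0],[0,0,0,0,0,0.1,0],[0,0,0,0,0,0.12,0],[0,0,0.015,0.015,0.12,0,0],[0,0,0.02,0.015,0.12,0,0],[0,0,0.02,0.015,0.12,0,0],[0,0,0.02,0.015,0.12,0,0],[0,0,0.014,0.015,0.12,0,0],[0,0,0,0.015,0.08,0,0],[0,0,0,0,0.032,0,0],[0,0,0,0,0,0,0],[0,0,0,0,0,0,0]]]'
python3 - <<'E'
from h import *
w=imaging.grab_frame("wrist"); np.savez("pics/w5.npz",**w)
d=imaging.grab_frame("side"); np.savez("pics/s5.npz",**d)
A=cv2.resize(d["frame"][150:350,270:430],(480,600),interpolation=cv2.INTER_CUBIC)
B=cv2.resize(w["frame"][0:450,160:400],(320,600))
cv2.imwrite("pics/c5.png",np.hstack([A,B])); print(manip.state()["tool_pos"],manip.state()["gripper_width"])
E
```

```text
time: 7.7
tool_pos: [0.5139, 0.0793, 0.1282]
tool_rot: [0.0, 0.875, -0.484, -0.0]
contact_force: [0.4, -0.1, -6.0]
gripper_width: 0.613
[0.5141089  0.0792885  0.12834997] 0.6108193017076305
```

View pics/c5.png

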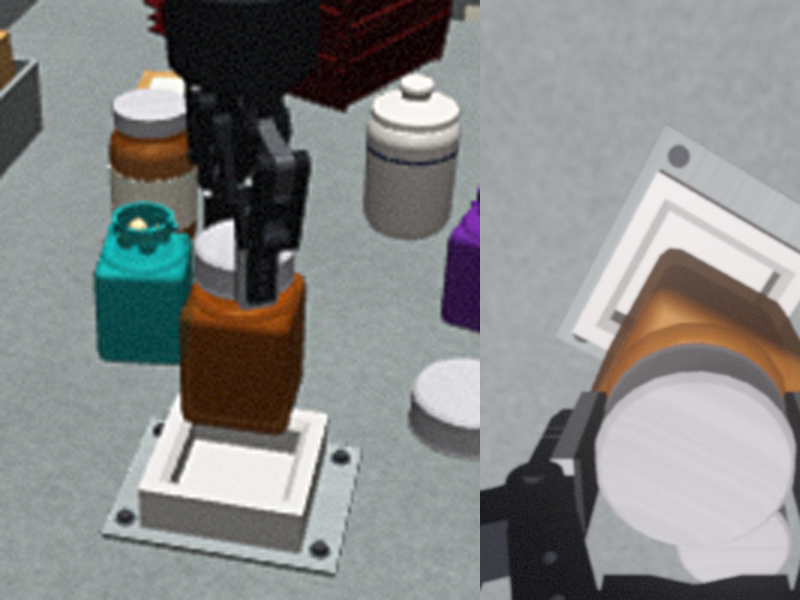

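Run:
```python
from h import *
d=dict(np.load("pics/w5.npz")); f=d["frame"]; hsv=cv2.cvtColor(f,cv2.COLOR_BGR2HSV)
m=(hsv[...,0]<25)&(hsv[...,1]>90)&(hsv[...,2]>25)
L=np.array([[np.where(m[v,220:400])[0][0]+220,v] for v in range(197,250,2) if m[v,220:400].any()])
T=np.array([[u,np.where(m[150:300,u])[0][0]+150] for u in range(328,395,3) if m[150:300,u].any()])
zb=.0683
for n,P in(("L",L),("T",T)):
    print(n,P[[0,len(P)//2,-1]].tolist()); Q=cast(d,P,zb); vx,vy,x,y=cv2.fitLine(np.float32(Q),cv2.DIST_HUBER,0,1e-4,1e-4).ravel(); 
    off=np.array([.5141,.0793])-[x,y]; print(np.degrees(np.arctan2(vy,vx))%90,"dist tcp->edge mm",1e3*(off[0]*-vy+off[1]*vx))
w=(hsv[...,1]<25)&(hsv[...,2]>195)
c=big(w,(270,200)); ap=cv2.approxPolyDP(cv2.convexHull(c),5,True)[:,0]; print(ap.tolist(),cast(d,ap,.034).round(4).tolist())
s=dict(np.load("pics/s5.npz")); 
# side view: jar base bottom corners, crop->full
p=lambda L:np.float64(L)/3+[270,150]
print("side jar base L/R front",cast(s,p([[182,415],[292,428]]),zb).round(4).tolist())
print("side pocket outer top corners",cast(s,p([[140,485],[308,513],[328,412],[180,398]]),.034).round(4).tolist())
```

```text
L [[329, 209], [276, 229], [265, 249]]
0.40015692 dist tcp->edge mm -28.424478688697306
T [[328, 221], [361, 222], [394, 249]]
19.283043 dist tcp->edge mm -13.82766257842103
[[229, 250], [292, 130], [416, 201], [393, 237], [256, 262]] [[0.4638, 0.126], [0.5577, 0.1303], [0.5622, 0.0356], [0.533, 0.0339], [0.466, 0.1055]]
side jar base L/R front [[0.5404, 0.1031], [0.4779, 0.0979]]
side pocket outer top corners [[0.5581, 0.1292], [0.4616, 0.1263], [0.4684, 0.0333], [0.5592, 0.044]]
```

Run:
```python
from h import *
f=np.load("pics/w5.npz")["frame"]
cv2.imwrite("pics/c6.png",cv2.resize(f[120:320,220:440],(660,600),interpolation=cv2.INTER_CUBIC))
```

```text
(no output)
```

View pics/c6.png

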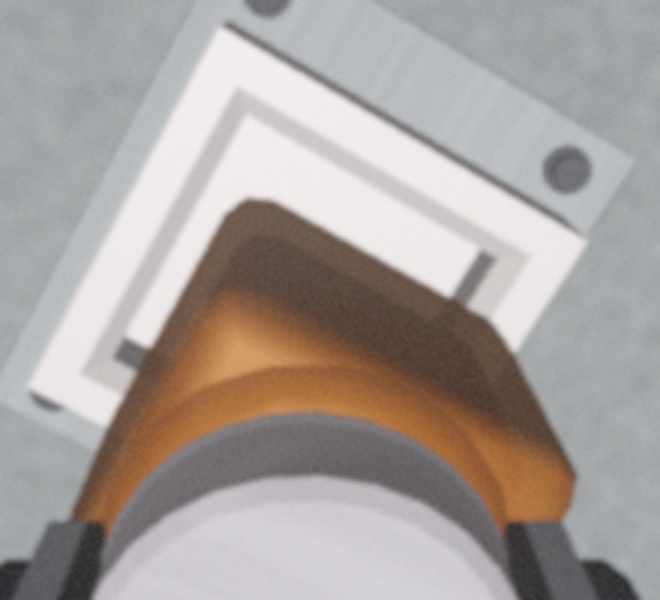

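Run:
```python
from h import *
d=dict(np.load("pics/w5.npz"))
p=lambda L:np.float64(L)/3+[220,120]
for z in (.066,.0683):
  E=[]
  for n,L in (("back",[[278,206],[458,303]]),("left",[[230,222],[165,345]])):
    P=cast(d,p(L),z); v=P[1]-P[0]; a=np.degrees(np.arctan2(v[1],v[0]))%180; E.append((P,a)); print(n,P.round(4).tolist(),a)
  # edges at 31 mm from centre
  y=2.5; 
print("brace L edge",[ (lambda v:np.degrees(np.arctan2(v[1],v[0])))(np.diff(cast(d,p(L),.034),axis=0)[0]) for L in ([[225,25],[583,240]],[[215,40],[32,385]])])
q=cast(d,p([[225,22],[585,240],[30,388]]),.034);print(q, q[1:].mean(0))
```

```text
back [[0.5383, 0.102], [0.5407, 0.0611]] 93.32039709611679
left [[0.5306, 0.1083], [0.5018, 0.1064]] 3.800938699261536
back [[0.5388, 0.1022], [0.5411, 0.0617]] 93.32039709611676
left [[0.5311, 0.1085], [0.5026, 0.1066]] 3.8009386992615077
brace L edge [np.float64(-88.39811446842761), np.float64(-177.57149099110745)]
[[0.56015289 0.1295509 ]
 [0.56244313 0.03655302]
 [0.46463581 0.1256669 ]] [0.51353947 0.08110996]
```

```bash
python3 -m pendant '[[[0,0,-0.006,0.01,0.012,-0.04,0],[0,0,0,0,0,-0.06,0],[0,0,0,0,0,-0.04,0],[0,0,0,0,0,-0.02,0],[0,0,0,0,0,-0.02,0]]]'; python3 -m pendant '[[[0,0,0,0,0,-0.016,0],[0,0,0,0,0,-0.016,0],[0,0,0,0,0,0,0]]]'
```

```text
time: 8.43
tool_pos: [0.5168, 0.083, 0.083]
tool_rot: [0.0, 0.87, -0.492, -0.0]
contact_force: [0.7, -0.8, -5.1]
gripper_width: 0.61
time: 8.8
tool_pos: [0.5165, 0.083, 0.0751]
tool_rot: [0.0, 0.87, -0.492, -0.0]
contact_force: [0.2, 0.2, -5.9]
gripper_width: 0.613
```

```bash
python3 -m pendant '[[[0,0,0,0,0,-0.012,0],[0,0,0,0,0,-0.01,0],[0,0,0,0,0,0,0]]]'; python3 -m pendant '[[[0,0,0,0,0,-0.004,0],[0,0,0,0,0,0,0]]]'
```

```text
time: 9.18
tool_pos: [0.517, 0.083, 0.0705]
tool_rot: [-0.0, 0.87, -0.492, 0.0]
contact_force: [-0.3, -0.2, -2.4]
gripper_width: 0.613
time: 9.43
tool_pos: [0.5174, 0.083, 0.0704]
tool_rot: [-0.0, 0.87, -0.492, 0.0]
contact_force: [-4.1, 0.3, 5.7]
gripper_width: 0.606
```

```bash
python3 -m pendant '[[[0,0,0.02,0,0,0,0],[0,0,0.03,0,0,0,0],[0,0,0.03,0,0,0,0],[0,0,0.03,0,0,0,0],[0,0,0.03,0,0,0,0],[0,0,0,0,0,0,0]]]'
python3 - <<'E'
from h import *
s=manip.state(); print(s["ft_torque"],s["contact_force"])
d=imaging.grab_frame("side"); np.savez("pics/s6.npz",**d)
A=cv2.resize(d["frame"][150:350,270:430],(480,600),interpolation=cv2.INTER_CUBIC); cv2.imwrite("pics/c7.png",A)
E
```

```text
time: 10.18
tool_pos: [0.5178, 0.0831, 0.0707]
tool_rot: [-0.0, 0.957, -0.29, 0.001]
contact_force: [-3.7, -0.1, 6.4]
gripper_width: 0.609
[0.09340337 0.56303396 0.02104839] [-3.69840838 -0.14641585  6.42582217]
```

View pics/c7.png

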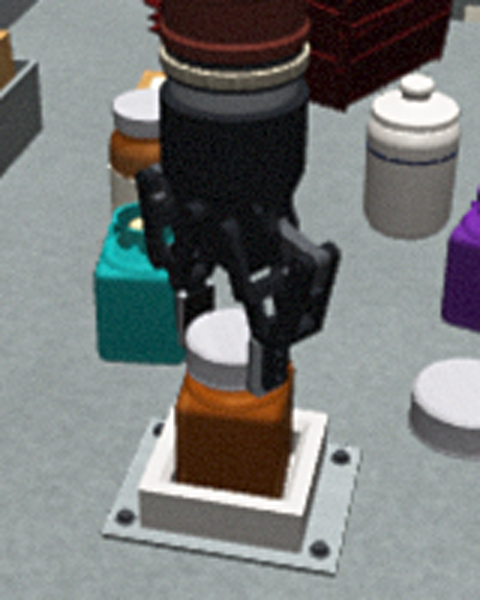

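```bash
python3 -m pendant '[[[0,0,0.03,0,0,0,0],[0,0,0.03,0,0,0,0],[0,0,0.03,0,0,0,0]]]' >/dev/null; python3 -c "
from plant import manip;s=manip.state();print(s['ft_torque'],s['contact_force'],s['joint_efforts'])"; python3 -m pendant '[[[0,0,0.04,0,0,0,0],[0,0,0.04,0,0,0,0],[0,0,0.04,0,0,0,0],[0,0,0.04,0,0,0,0],[0,0,0.04,0,0,0,0],[0,0,0.016,0,0,0,0],[0,0,0,0,0,0,0],[0,0,0,0,0,0,0]]]';python3 - <<'E'
from h import *
s=manip.state(); print(s["ft_torque"],s["contact_force"],s["joint_pos"])
E
```

```text
[ 0.11491473  1.0953708  -0.26129604] [-6.35891594  0.99428596  9.27922347] [ -0.71586689 -27.03947783 -32.10634947  -0.31622875  -1.76628403
   0.37511288]
time: 11.6
tool_pos: [0.5164, 0.0834, 0.071]
tool_rot: [-0.0, 0.983, 0.185, -0.001]
contact_force: [-9.1, 0.9, 11.5]
gripper_width: 0.61
[ 0.0883111   1.73422595 -0.10261913] [-9.10546532  0.8604463  11.54062874] [ 1.74667400e-02 -6.05824839e-02  1.96783390e+00  7.13598424e-04
  1.23592623e+00 -3.54629844e-01]
```

```bash
python3 -m pendant '[[[0,0,0,-0.008,0,0.006,0],[0,0,0,0,0,0.008,0],[0,0,0,0,0,0,0]]]'; python3 -m pendant '[[[0,0,0,0,0,0.008,0],[0,0,0,0,0,0.008,0],[0,0,0,0,0,0,0]]]'
```

```text
time: 11.98
tool_pos: [0.5152, 0.0831, 0.073]
tool_rot: [0.0, 0.983, 0.185, 0.001]
contact_force: [-1.5, 0.5, 2.6]
gripper_width: 0.611
time: 12.35
tool_pos: [0.5149, 0.0829, 0.0764]
tool_rot: [0.0, 0.983, 0.185, 0.0]
contact_force: [-0.2, 0.5, -1.6]
gripper_width: 0.61
```

```bash
python3 -m pendant '[[[0,0,0,0,0,0.02,0],[0,0,0,0,0,0.03,0],[0,0,0,0,0,0.03,0],[0,0,0,0,0,0.025,0],[0,0,0,0,0,0.013,0],[0,0,0,0,0,0,0],[0,0,0,0,0,0,0]]]'
python3 - <<'E'
from h import *
d=imaging.grab_frame("side"); np.savez("pics/s8.npz",**d); w=imaging.grab_frame("wrist"); np.savez("pics/w8.npz",**w)
A=cv2.resize(d["frame"][170:350,280:420],(467,600),interpolation=cv2.INTER_CUBIC)
B=cv2.resize(w["frame"][60:440,200:440],(330,600)); 
cv2.imwrite("pics/c8.png",np.hstack([A,B])); print(manip.state()["tool_pos"],manip.state()["contact_force"])
E
```

```text
time: 13.22
tool_pos: [0.5145, 0.083, 0.1056]
tool_rot: [-0.0, 0.983, 0.185, -0.0]
contact_force: [-0.0, -0.1, -0.3]
gripper_width: 0.608
[0.51441474 0.08299352 0.10548795] [ 0.30651239  0.75921343 -0.68198065]
```

View pics/c8.png

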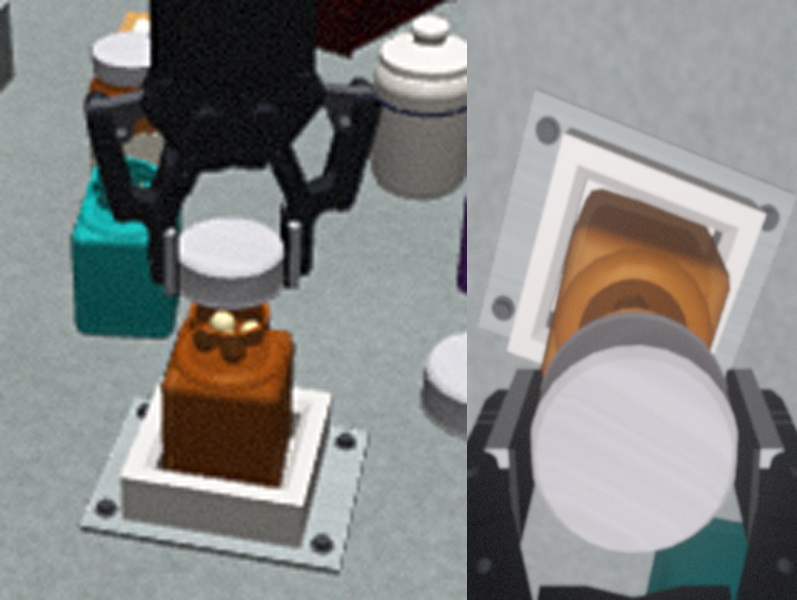

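Run:
```python
from h import *
s=dict(np.load("pics/s8.npz")); w=dict(np.load("pics/w8.npz"))
print("cap wrist",cast(w,[322.5,343.7],.152),"cap side",cast(s,[349.5,244.4],.152))
for c in ([.5135,.0811],cast(w,[322.5,343.7],.152)[0]):
  for z in (.112,.132,.152):
    q=s["mtx"]@(s["world_to_cam"]@[*c,z,1])[:3]; print(z,(q[:2]/q[2]-[280,170])*3.333)
# jar back top edges in wrist crop -> left & back edge of base at brace floor unseen; use body-top corners z=.086
p=lambda L:(np.float64(L)-[467,0])*[240/330,380/600]+[200,60]
print("pocket outer",cast(w,p([[563,137],[765,215],[510,352]]),.034))
```

```text
cap wrist [[0.51430624 0.08443462]] cap side [[0.51216995 0.08775328]]
0.112 [231.4323314  308.26108535]
0.132 [231.87343371 274.93699439]
0.152 [232.32691305 240.67785204]
0.112 [228.24780463 311.62323546]
0.132 [228.64618631 278.23342982]
0.152 [229.05578455 243.90352464]
pocket outer [[0.46539528 0.12512267]
 [0.5591518  0.12972627]
 [0.47044769 0.03238135]]
```

The wrist and side views show the jar home and upright in the brace. The cap is held level, with its lower edge about 20 mm above the mouth, and the force is back to near zero. Handing in.

```bash
python3 -c "
from plant import manip;print(manip.job_done());s=manip.state();print(s['time'],s['tool_pos'],s['gripper_width'])"
```

```text
the job is handed in; nothing more can be done
None
the job is handed in; nothing more can be done
```

I gripped the jar by its tight cap, seated it in the brace and turned the cap about 80° anticlockwise. I then lifted the cap straight off and handed the job in at about 13 s, still holding it.

**Last checks:**
- **Jar:** the last side and wrist pictures show it upright in the pocket. When I seated it, the tool height was 70.4 mm against 70.1 mm predicted, and the force rose as it touched the floor.
- **Cap:** it came free at about -1.6 N; lifting the jar along would have read about -6 N. It looks level, with its lower edge about 20 mm above the mouth by the tool heights.
- **Centring:** the tool stayed within about 1 mm of where the cap came free. I did not measure the offset from the mouth directly.

**What went wrong or disagreed:**
- **First grasp missed:** the fingers closed on top of the cap and pressed it with about 7 N. The real fingertips seemed to end about 21 mm behind the reported TCP, so I went lower and the second grasp held. The cap's position did not change measurably.
- **Camera estimates:** the side view put the held cap about 2–3 mm from the wrist view's estimate. An earlier wrist reading of the jar's base was about 4–5 mm off the position worked out from the cap. I took a value between the two, and the jar went in without side force until it touched the floor.
- **Sideways force:** it reached about 9 N during unscrewing, and I eased it off before lifting.

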